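# Load the blue tablet strip into the dishwasher's dosing magazine

## Task

The dishwasher's dosing magazine on the bench is empty and its rail is pulled out. Lay the blue tablet strip, not the green or yellow one, flat in the channel between the blue end stop and the orange spring follower and let go of it; then push the rail by its black handle until it is fully home, so that the follower presses the strip against the stop, and leave it so.

Things in the scene. Friction and masses are not known exactly. Their poses are not given: they have to be found in the camera images.
- blue_mid (a point): Centre of the blue tablet strip, 22 mm above its underside: a rigid bar 120 mm long (own y), 30 mm wide (x), 44 mm high (z), about 0.12 kg, six blue blocks on a white carrier, the same either way round. It stands upright on the bench. A green and a yellow strip of the same shape stand beside it, in any order, 90 mm or more from centre to centre.
- magazine: White magazine, fixed. Origin: on the bench under the channel's middle; z up. Open channel along own y, floor 8 mm up, 56 mm wide between side walls (6 mm thick, top 24 mm up) at y -75 to -35 and 35 to 75 mm; the 70 mm gaps between are for fingers. Blue stop face at y 75 mm, orange follower face (top 43 mm up) at y -90 mm plus the rail's travel. A strip pressed home: centre at y 15 mm, 30 mm up.
- rail (a joint): Travel of the rail in m along the magazine's +y: 0 pulled out, 0.070 fully home, where its 68 mm wide steel crossbar meets the side walls' ends. Starts at 0 to 0.012. It has 6 N of friction and stays where it is left, even against the spring. The follower on its front is sprung (1 N at first, plus 0.1 N per mm, yields up to 40 mm): about 10 N in all near home.
- rail_grip (a point): Point on the axis of the rail's black upright handle, 65 mm above the bench; the handle is 30 mm wide along the magazine's x, 24 mm along its y, and stands from 25 to 87 mm above the bench. It moves with the rail; its axes are the magazine's.
Mind the look-alikes: they are no part of the job. There is more than one size of the part that bears blue_mid; the job needs the middle-sized.

How it is judged:
By the outcome, as a careful person would: the job done as asked, in the order asked, and still so for the second after the job is handed in, with the robot touching nothing.
It also fails if it takes over 48 s, if anything falls off the work surface, if the arm or the gripper's body presses on something with over 40 N, if the wrist force passes 120 N, or if a joint passes its speed limit or range.

## Robot

A 6-joint arm with a two-finger parallel gripper is mounted at the origin on the work surface. World frame = base frame: x ahead of the robot, y to its left, z up, the work surface at z = 0. Lengths are in mm, angles in rad, forces in N, time in s.
With the tool pointing down it reaches from about 350 to 875 mm from the base axis. Payload 4.2 kg.
Tool frame: the origin (TCP) lies between the finger pads; the fingertips stand 14 mm ahead of it and the grasp point (between the pads) lies 5 mm behind it; z points along the fingers, y is the line along which they close (so a half turn about z gives the same grasp; the last joint's range is limited). The gripper opens to 85 mm and grips with 20 to 120 N. Pads are 22 mm wide; open, the fingers measure 114 mm over their backs; the gripper's body (76 mm by 85 mm) begins 54 mm behind the grasp point. The pads swing forward as they close: fully open they stand 13 mm farther back than shut.
Start: joints at [-0.998, 0.385, 0.008, 0, -1.194, -0.259], TCP at [192.937, -594.453, 245.312] pointing down, gripper open.
Joint ranges: [-3.14, 3.14], [-1.21, 2.06], [-1.07, 1.41], [-3.16, 2.05], [-2.99, -0.16], [-3.1, 3.1]. Speed limits (rad/s): [2.79, 2.79, 3.14, 3.14, 3.14, 3.14].

## Interface

Orientations are given as a unit quaternion [x, y, z, w].
In Python, from bench import * gives the robot as it stands.
- The arm moves only by the tool carry_out, never from a script. Its argument "motion" is a list of rows, each a list of 7 numbers: the turn, a rotation vector about the tool's x, y, z in rad, then the shift along the tool's x, y, z in mm, then the opening, from -1 (shut) to 1 (fully open), so that 0 is half open. A call has 1 to 5 rows; each row is the pose to reach, as a shift and turn from the pose commanded when the call began, along the tool's axes at that moment; what a row does not reach only later rows make up. A row lasts 1/8 s, in which the tool goes at most 62.5 mm and 10.7 degrees, less where a joint would pass 70% of its speed; a pose out of reach is approached as far as the arm can. A call with a gripper value outside its range is refused whole. The fingers move at their own pace and stop on an object; the grip force is fixed at half the most. Time passes only in rows, so rows that repeat a pose let the fingers close. It gives the time, the measured TCP pose, the force, the opening and the grip force at its end, in the units of the state.
- read_state(): the state, without advancing time (a new reading comes with each control period).
- get_image(name): name is "side" or "top"; returns a dict with "color" (480x640x3 uint8, blue, green, red), "mtx" (3x3 intrinsics, pixels), "position" and "orientation" of the camera in the world. Camera axes: x right, y down, z forward; pixel columns grow to the right and rows downward; lengths in mm; the calibration is good to about 2 mm. A picture is of the moment at which its call begins. There is no depth.
- job_done(): hands the job in; it is judged then, once.
The state is a dict: "clock": time; "joints": joint angles; "joint_vel": joint speeds; "joint_efforts": joint torques, N m; "position": TCP position; "ee_rot": TCP orientation; "contact_force": force on the tool from outside, world axes, zero at the start; "wrist_torque": the same for the moment, N m; "gripper_width": finger opening in mm; "grasp_force": force on a finger pad.
Only numpy, scipy, OpenCV 4.12 (cv2) and the standard library are available. Lean on these libraries where they do the work, as an engineer would, in place of code of your own. Each camera call takes 0.05 s, during which the arm holds its last target. There are 200 camera calls.

## Working session

There is one attempt and no reset: what is moved stays moved. The work goes in short steps, Python scripts to look and compute and a tool call to move; the robot and the scene stay as the last step left them, time stands still between calls to the robot, and variables do not carry over. Pictures are saved under pics/ and viewed, at most 10 in all, crops included, and the job is handed in when it is done.

Besides the shell and the picture viewer there is one more tool, called after "Emit:" by a JSON object that holds its "op" and its "data". carry_out: Moves the arm, as the interface text tells. Its arguments: {"type":"object","properties":{"motion":{"type":"array"}},"required":["motion"]}

```bash
mkdir -p pics; python3 - <<'E'
from bench import *
import cv2
s=read_state();print(s)
for n in("top","side"):
    d=get_image(n);cv2.imwrite(f"pics/{n}0.png",d["color"]);print(d["mtx"],d["position"],d["orientation"])
E
```

```text
{'clock': 0.0, 'joints': array([-9.98393396e-01,  3.85559184e-01,  6.64966956e-03, -5.18761253e-04,
       -1.19401414e+00, -2.58610800e-01]), 'joint_vel': array([-2.27779001e-04, -6.42220035e-04,  7.64629495e-05,  3.88230051e-04,
       -8.59413962e-04, -2.19514997e-04]), 'joint_efforts': array([-6.61009312e-05, -3.92284834e+01,  1.88397521e+01,  4.18626890e+00,
       -4.74471730e-03,  1.72896875e-05]), 'position': array([ 192.77933268, -593.9475726 ,  244.22637079]), 'ee_rot': array([-1.56158546e-01,  9.87731400e-01,  1.07047314e-03, -2.08780947e-04]), 'contact_force': array([-0.34485598,  0.55247164,  0.39393241]), 'wrist_torque': array([0.00530905, 0.03419757, 0.00458116]), 'grasp_force': 0.0, 'gripper_width': 85.46066847153794}
[[531.7262781    0.         314.51752855]
 [  0.         531.7262781  240.937427  ]
 [  0.           0.           1.        ]] [ 365.18784915   82.24849608 1139.82844537] [-0.69766812  0.71377376 -0.04806798  0.03841469]
[[444.47696384   0.         318.59019125]
 [  0.         444.47696384 243.35836481]
 [  0.           0.           1.        ]] [384.88453581 698.50634094 767.85915384] [-0.05890117  0.92983011 -0.3622129   0.02735772]
```

View pics/top0.png

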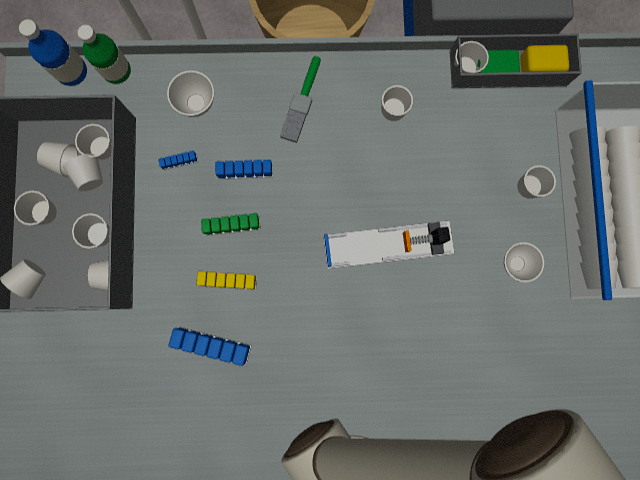

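View pics/side0.png

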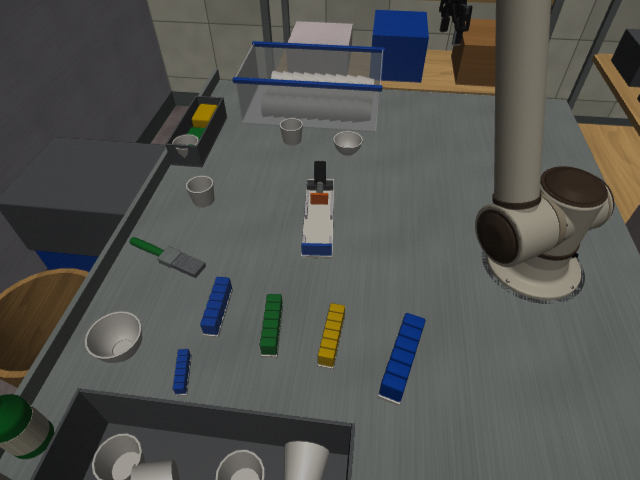

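The top view shows the blue strips: small (178,159), middle (244,169) and large (209,346). The magazine is at (388,244), with its blue stop at (327,250), orange follower at (408,241) and handle at (440,236). Next I'll look at enlarged crops.

```bash
cat > h.py <<'E'
from bench import *
import cv2, numpy as np
from scipy.spatial.transform import Rotation as R
def cast(d,px,z):
    px=np.atleast_2d(np.asarray(px,float))
    r=np.c_[px,np.ones(len(px))]@np.linalg.inv(d["mtx"]).T
    r=r@R.from_quat(d["orientation"]).as_matrix().T
    p=np.asarray(d["position"]); return p+r*((z-p[2])/r[:,2])[:,None]
def proj(d,P):
    c=(np.atleast_2d(P)-d["position"])@R.from_quat(d["orientation"]).as_matrix()
    c=c@d["mtx"].T; return c[:,:2]/c[:,2:]
def mask(d,lo,hi,box):
    m=cv2.inRange(cv2.cvtColor(d["color"],cv2.COLOR_BGR2HSV),lo,hi)
    k=np.zeros_like(m);x0,y0,x1,y1=box;k[y0:y1,x0:x1]=m[y0:y1,x0:x1];return k
E
python3 - <<'E'
from h import *
t=get_image("top");s=get_image("side")
def crop(d,x0,y0,x1,y1,w,h): return cv2.resize(d["color"][y0:y1,x0:x1],(w,h),interpolation=cv2.INTER_CUBIC)
a=crop(t,310,210,470,280,800,350)
b=np.hstack([crop(t,205,150,285,190,500,250),crop(s,190,270,240,340,179,250)])
b=cv2.copyMakeBorder(b,0,0,0,800-b.shape[1],cv2.BORDER_CONSTANT)
cv2.imwrite("pics/c1.png",np.vstack([a,b]))
for n,d,b in(("top",t,(205,150,285,190)),("side",s,(190,270,240,340))):
    m=mask(d,(100,120,40),(125,255,255),b);p=np.argwhere(m)[:,::-1]
    r=cv2.minAreaRect(p.astype(np.float32));print(n,r,p.mean(0))
    for z in(22,44):
        w=cast(d,cv2.boxPoints(r),z)[:,:2];print(z,w.round(1).tolist(),cast(d,p,z).mean(0).round(1))
for n,lo,hi,b in(("orange",(5,150,80),(18,255,255),(395,220,425,260)),("stop",(100,120,40),(125,255,255),(315,225,340,275)),("black",(0,0,0),(180,255,45),(420,215,460,265))):
    m=mask(t,lo,hi,b);p=np.argwhere(m)[:,::-1];r=cv2.minAreaRect(p.astype(np.float32));print(n,len(p),r,cv2.boxPoints(r).tolist())
E
```

```text
top ((243.04652404785156, 168.3019256591797), (16.453792572021484, 56.24985122680664), 87.95458984375) [243.07771429 168.22057143]
22 [[680.4, 276.3], [682.4, 155.3], [646.1, 154.5], [644.2, 275.0]] [663.5 215.2  22. ]
44 [[674.2, 272.4], [676.2, 153.9], [640.6, 153.1], [638.7, 271.2]] [657.6 212.6  44. ]
side ((215.752685546875, 304.8914794921875), (19.268564224243164, 59.35672378540039), 17.35402488708496) [215.83285578 305.30850048]
22 [[682.5, 274.8], [688.4, 134.2], [645.1, 144.5], [643.4, 282.6]] [664.3 212.5  22. ]
44 [[673.7, 287.3], [679.5, 150.8], [637.4, 160.9], [635.8, 294.9]] [656.  226.9  44. ]
orange 113 ((406.74615478515625, 240.96925354003906), (20.217662811279297, 6.2017364501953125), 82.87498474121094) [[402.4153747558594, 231.32308959960938], [408.5692443847656, 230.55386352539062], [411.0769348144531, 250.61541748046875], [404.9230651855469, 251.3846435546875]]
stop 112 ((327.3692321777344, 249.95388793945312), (32.24903106689453, 3.4729723930358887), 82.87498474121094) [[323.6461486816406, 234.1692657470703], [327.0923156738281, 233.73851013183594], [331.0923156738281, 265.738525390625], [327.6461486816406, 266.16925048828125]]
black 291 ((439.3199768066406, 237.74000549316406), (30.40559196472168, 19.940412521362305), 81.8698959350586) [[427.29998779296875, 224.10000610351562], [447.03997802734375, 221.27999877929688], [451.3399658203125, 251.3800048828125], [431.5999755859375, 254.20001220703125]]
```

View pics/c1.png

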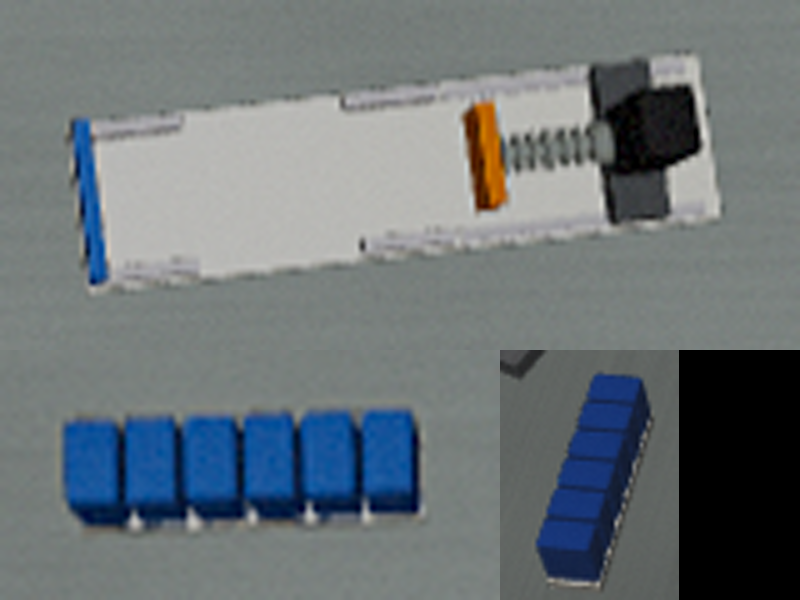

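The crop shows the strip's top face as about (215,162)–(271,174) px. The stop's face edge is near (329,250) and the handle's top centre near (444,235). I'll turn these into poses.

```bash
cat >> h.py <<'E'
def go(x,y,z,ang):
    """ang: world direction (deg) of tool y, modulo 180; prints turn about tool z and shift in tool axes"""
    s=read_state();r=R.from_quat(s["ee_rot"]);M=r.as_matrix()
    ty=np.degrees(np.arctan2(M[1,1],M[0,1]));da=(ang-ty+90)%180-90
    T=R.from_euler('z',da,degrees=True)*R.from_euler('x',180,degrees=True)
    # upright target having tool y along the wanted direction
    t=R.from_euler('z',ty+da+90,degrees=True)*R.from_euler('x',180,degrees=True)
    rv=(r.inv()*t).as_rotvec()
    print("clock",s["clock"],"pos",s["position"].round(1),"ty",ty.round(1),"F",s["contact_force"].round(1),"w",round(s["gripper_width"],1),"gf",round(s["grasp_force"],1))
    print("turn",rv.round(3),"shift",r.inv().apply(np.array([x,y,z])-s["position"]).round(1),"j6",s["joints"][5].round(2),"da",da.round(1))
E
cat > mag.py <<'E'
from h import *
t=get_image("top")
c1=lambda p:np.array([310,210])+np.array(p)/5-.4
c2=lambda p:np.array([205,150])+np.array(p)/6.25-.42
S=cast(t,[c2(p) for p in((65,73),(67,152),(415,60),(415,152))],44)
print(S.round(1),"strip centre",S.mean(0).round(1)); v=(S[0]+S[1]-S[2]-S[3]);print("strip y dir",np.degrees(np.arctan2(v[1],v[0])))
st=cast(t,[c1((90,120)),c1((107,283))],40); print("stop",st.round(1),st.mean(0))
h=cast(t,c1((669,126)),87)[0];print("handle",h)
e=[cast(t,c1(p),z)[0] for p,z in(((75,120),20),((90,290),20),((700,55),8),((720,217),8))]
print(np.round(e,1)); v=e[0]+e[1]-e[2]-e[3];print("mag dir by edges",np.degrees(np.arctan2(v[1],v[0])))
v=st.mean(0)-h;print("mag dir stop-handle",np.degrees(np.arctan2(v[1],v[0])),np.hypot(*v[:2]))
w=cast(t,[c1(p) for p in((183,128),(198,265),(345,104),(363,240))],24);print("gap",w.round(1),w.mean(0))
E
python3 mag.py; python3 -c "
from h import *
go(657,213,150,0)"
```

```text
[[673.8 271.7  44. ]
 [646.5 271.1  44. ]
 [676.  153.6  44. ]
 [644.1 154.   44. ]] strip centre [660.1 212.6  44. ]
strip y dir 89.93573566255411
stop [[515.1  37.9  40. ]
 [446.8  32.7  40. ]] [480.95648182  35.30684065  40.        ]
handle [ 501.20722663 -192.20796571   87.        ]
[[ 518.    43.5   20. ]
 [ 445.5   39.    20. ]
 [ 542.1 -227.9    8. ]
 [ 471.6 -232.7    8. ]]
mag dir by edges 95.27697325323547
mag dir stop-handle 95.08640556865883 228.4142722771199
gap [[513.   -2.   24. ]
 [454.7  -6.6  24. ]
 [521.8 -71.2  24. ]
 [463.7 -76.6  24. ]] [488.30091552 -39.0912848   24.        ]
clock 0.25 pos [ 192.9 -594.3  244.8] ty 108.0 F [-0.   0.3 -0.6] w 85.6 gf 0.0
turn [ 1.000e-03  1.000e-03 -1.257e+00] shift [-690.6  624.5   95.4] j6 -0.26 da 72.0
```

Emit:
{"op": "carry_out", "data": {"motion": [[0, 0, -1.257, -691, 624, 95, 1], [0, 0, -1.257, -691, 624, 95, 1], [0, 0, -1.257, -691, 624, 95, 1], [0, 0, -1.257, -691, 624, 95, 1], [0, 0, -1.257, -691, 624, 95, 1]]}}

```text
clock: 0.88
position: [348.8, -323.3, 213.6]
ee_rot: [-0.588, 0.809, -0.0, 0.0]
contact_force: [1.5, 0.1, 0.5]
gripper_width: 85.8
grasp_force: 0.0
```

```bash
python3 -c "
from h import *
go(660,212.5,150,0)"
```

```text
clock 0.875 pos [ 348.8 -323.3  213.6] ty 162.0 F [1.5 0.1 0.5] w 85.8 gf 0.0
turn [-0.001 -0.    -0.314] shift [-605.7 -130.7   63.7] j6 0.09 da 18.0
```

Emit:
{"op": "carry_out", "data": {"motion": [[0, 0, -0.314, -606, -131, 64, 1], [0, 0, -0.314, -606, -131, 64, 1], [0, 0, -0.314, -606, -131, 64, 1], [0, 0, -0.314, -606, -131, 64, 1], [0, 0, -0.314, -606, -131, 64, 1]]}}

```text
clock: 1.5
position: [506.7, -55.2, 181.6]
ee_rot: [-0.705, 0.709, -0.0, 0.0]
contact_force: [1.1, -1.2, 1.4]
gripper_width: 85.8
grasp_force: 0.0
```

```bash
python3 -c "
from h import *
go(660,212.5,130,0)"
```

```text
clock 1.5 pos [506.7 -55.2 181.6] ty 179.7 F [ 1.1 -1.2  1.4] w 85.8 gf 0.0
turn [-0.001 -0.    -0.005] shift [-268.5 -152.    51.7] j6 -0.22 da 0.3
```

Emit:
{"op": "carry_out", "data": {"motion": [[0, 0, 0, -268, -152, 52, 1], [0, 0, 0, -268, -152, 52, 1], [0, 0, 0, -268, -152, 52, 1], [0, 0, 0, -268, -152, 52, 1], [0, 0, 0, -268, -152, 52, 1]]}}

```text
clock: 2.12
position: [660.1, 211.8, 129.0]
ee_rot: [-0.705, 0.709, -0.0, -0.0]
contact_force: [1.2, -0.2, 1.0]
gripper_width: 85.5
grasp_force: 0.0
```

Emit:
{"op": "carry_out", "data": {"motion": [[0, 0, 0, 0, 0, 0, 1]]}}

```text
clock: 2.25
position: [660.0, 213.5, 126.5]
ee_rot: [-0.706, 0.708, 0.0, -0.001]
contact_force: [0.1, -0.1, -0.8]
gripper_width: 85.4
grasp_force: 0.0
```

```bash
python3 -c "
from h import *
go(660,212.5,22,0)
d=get_image('side');s=d['color'][200:360,140:320];cv2.imwrite('pics/s1.png',cv2.resize(s,(675,600)))"
```

```text
clock 2.25 pos [660.  213.5 126.5] ty 179.9 F [ 0.1 -0.1 -0.8] w 85.4 gf 0.0
turn [ 0.002 -0.001 -0.002] shift [  0.9  -0.2 104.5] j6 -0.55 da 0.1
```

View pics/s1.png

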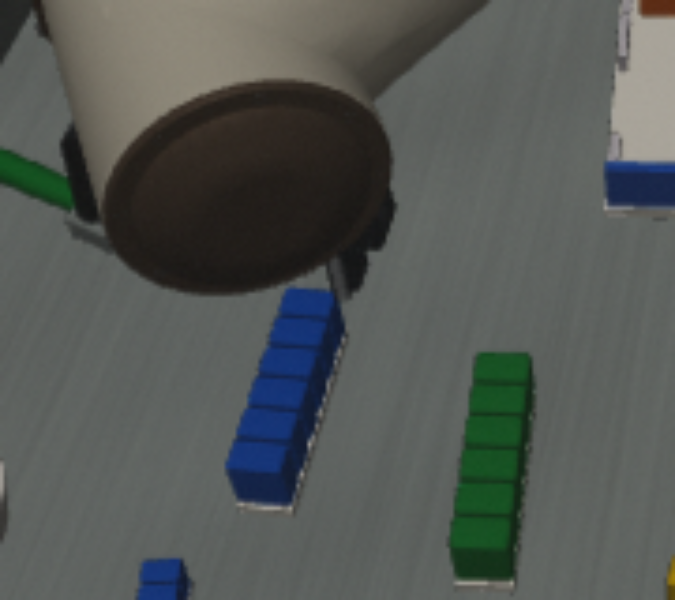

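The gripper hangs over the strip, which is still untouched at crop (290,395). I'll descend and close.

Emit:
{"op": "carry_out", "data": {"motion": [[0, 0, 0, 1, 0, 50, 1], [0, 0, 0, 1, 0, 85, 1], [0, 0, 0, 1, 0, 104, 1], [0, 0, 0, 1, 0, 104, 1], [0, 0, 0, 1, 0, 104, -1]]}}

```text
clock: 2.92
position: [660.5, 209.2, 27.5]
ee_rot: [-0.705, 0.709, -0.001, 0.002]
contact_force: [0.7, -0.5, -0.2]
gripper_width: 69.8
grasp_force: 0.0
```

Emit:
{"op": "carry_out", "data": {"motion": [[0, 0, 0, 0, 0, 0, -1], [0, 0, 0, 0, 0, 0, -1], [0, 0, 0, 0, 0, 0, -1], [0, 0, 0, 0, 0, 0, -1], [0, 0, 0, 0, 0, 0, -1]]}}

```text
clock: 3.55
position: [660.2, 209.5, 27.0]
ee_rot: [-0.705, 0.709, -0.001, 0.001]
contact_force: [-0.5, 0.5, 7.3]
gripper_width: 29.4
grasp_force: 60.5
```

```bash
python3 -c "
from h import *
go(660,212.5,150,0)"
```

```text
clock 3.55 pos [660.2 209.5  27. ] ty 179.7 F [-0.5  0.5  7.3] w 29.4 gf 60.5
turn [-0.002  0.001 -0.005] shift [  -3.2   -0.  -123. ] j6 -0.55 da 0.3
```

Emit:
{"op": "carry_out", "data": {"motion": [[0, 0, 0, 0, 0, -40, -1], [0, 0, 0, 0, 0, -80, -1], [0, 0, 0, 0, 0, -120, -1], [0, 0, 0, 0, 0, -120, -1]]}}

```text
clock: 4.05
position: [660.8, 209.7, 149.0]
ee_rot: [-0.705, 0.709, -0.001, 0.003]
contact_force: [0.5, 1.3, -2.4]
gripper_width: 28.7
grasp_force: 60.0
```

```bash
python3 -c "
from h import *
go(487.5,-36,140,5.2)
d=get_image('side');s=d['color'][160:360,100:340];cv2.imwrite('pics/s2.png',cv2.resize(s,(720,600)))"
```

```text
clock 4.05 pos [660.8 209.7 149. ] ty 179.7 F [ 0.5  1.3 -2.4] w 28.7 gf 60.0
turn [-0.006  0.003 -0.096] shift [246.6 172.1   7.2] j6 -0.55 da 5.5
```

View pics/s2.png

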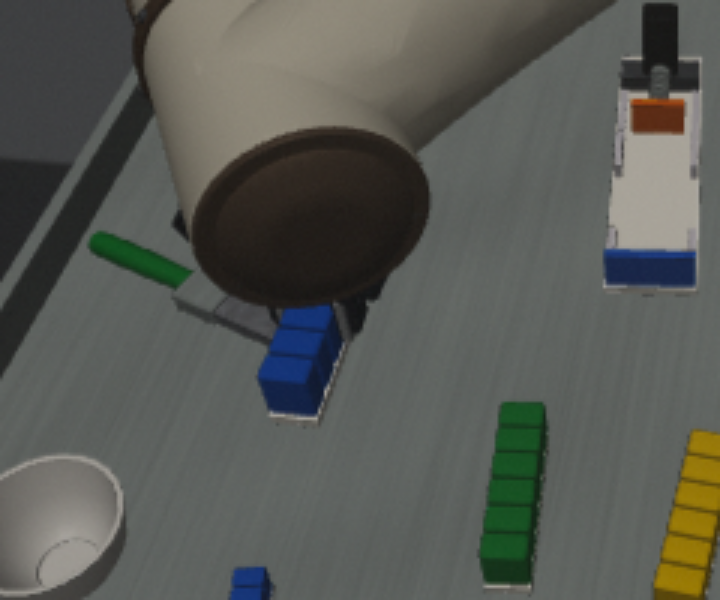

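Strip is gripped level, its near end at crop (295,360). Carrying it over the channel.

Emit:
{"op": "carry_out", "data": {"motion": [[-0.004, 0.002, -0.096, 247, 172, 10, -1], [-0.004, 0.002, -0.096, 247, 172, 10, -1], [-0.004, 0.002, -0.096, 247, 172, 10, -1], [-0.004, 0.002, -0.096, 247, 172, 10, -1], [-0.004, 0.002, -0.096, 247, 172, 10, -1]]}}

```text
clock: 4.72
position: [482.5, -39.0, 133.4]
ee_rot: [0.738, -0.675, -0.002, 0.004]
contact_force: [0.9, -0.3, -1.5]
gripper_width: 29.3
grasp_force: 60.0
```

Emit:
{"op": "carry_out", "data": {"motion": [[0, 0, 0, 0, 0, 0, -1], [0, 0, 0, 0, 0, 0, -1]]}}

```text
clock: 4.97
position: [485.5, -37.3, 134.5]
ee_rot: [0.738, -0.675, -0.001, 0.003]
contact_force: [-0.2, 0.8, -1.3]
gripper_width: 29.1
grasp_force: 60.0
```

```bash
python3 -c "
from h import *
go(487.7,-37.3,70,5.3)"
```

```text
clock 4.975 pos [485.5 -37.3 134.5] ty -174.9 F [-0.2  0.8 -1.3] w 29.1 gf 60.0
turn [ 0.006 -0.002 -0.003] shift [ 0.1 -2.6 64.5] j6 -0.17 da 0.2
```

Lower to just above the floor (TCP about 50) and look.

Emit:
{"op": "carry_out", "data": {"motion": [[0.006, -0.002, 0, 0, -2, 40, -1], [0.006, -0.002, 0, 0, -2, 70, -1], [0.006, -0.002, 0, 0, -2, 85, -1], [0.006, -0.002, 0, 0, -2, 85, -1]]}}

```text
clock: 5.48
position: [487.2, -36.5, 48.7]
ee_rot: [0.739, -0.674, -0.001, 0.001]
contact_force: [-0.2, -0.3, -0.7]
gripper_width: 29.0
grasp_force: 60.1
```

```bash
python3 -c "
from h import *
go(487.7,-37.3,36,5.3)
d=get_image('side');s=d['color'][130:280,230:410];t=get_image('top')['color'][200:290,300:480]
cv2.imwrite('pics/s3.png',np.hstack([cv2.resize(s,(400,333)),cv2.copyMakeBorder(cv2.resize(t,(400,200)),0,133,0,0,0)]))"
```

```text
clock 5.475 pos [487.2 -36.5  48.7] ty -174.7 F [-0.2 -0.3 -0.7] w 29.0 gf 60.1
turn [ 0.002 -0.    -0.001] shift [ 0.8 -0.4 12.7] j6 -0.17 da 0.0
```

View pics/s3.png

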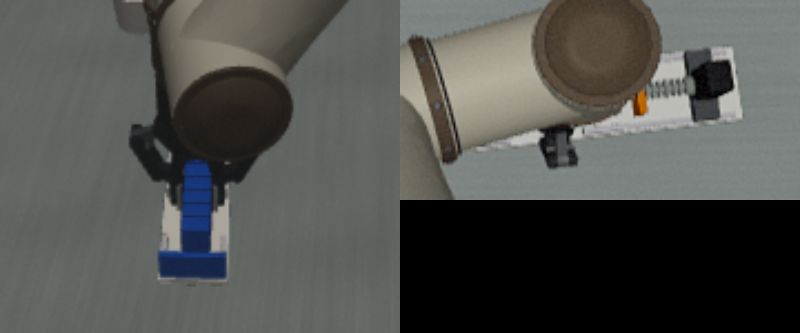

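The side view shows the strip centred in the channel at about (195,210), behind the stop at (193,265). I'll lower until it touches.

Emit:
{"op": "carry_out", "data": {"motion": [[0, 0, 0, 0, 0, 5, -1], [0, 0, 0, 0, 0, 10, -1], [0, 0, 0, 0, 0, 12, -1], [0, 0, 0, 0, 0, 12, -1]]}}

```text
clock: 6.08
position: [487.6, -37.2, 38.4]
ee_rot: [0.738, -0.674, 0.001, -0.001]
contact_force: [-0.6, 0.3, -1.2]
gripper_width: 28.8
grasp_force: 60.1
```

Emit:
{"op": "carry_out", "data": {"motion": [[0, 0, 0, 0, 0, 2, -1], [0, 0, 0, 0, 0, 3, -1], [0, 0, 0, 0, 0, 3, -1]]}}

```text
clock: 6.45
position: [487.6, -37.1, 35.4]
ee_rot: [0.738, -0.674, 0.001, -0.001]
contact_force: [0.1, -0.4, -1.5]
gripper_width: 28.8
grasp_force: 60.1
```

Emit:
{"op": "carry_out", "data": {"motion": [[0, 0, 0, 0, 0, 2, -1], [0, 0, 0, 0, 0, 3, -1], [0, 0, 0, 0, 0, 3, -1]]}}

```text
clock: 6.82
position: [487.9, -37.1, 34.8]
ee_rot: [0.739, -0.674, 0.001, -0.001]
contact_force: [-6.3, 1.0, 17.2]
gripper_width: 29.0
grasp_force: 62.5
```

Contact with the floor (17 N). I'll ease up slightly and release.

Emit:
{"op": "carry_out", "data": {"motion": [[0, 0, 0, 0, 0, -2, -1], [0, 0, 0, 0, 0, -2, 0], [0, 0, 0, 0, 0, -2, 0.3], [0, 0, 0, 0, 0, -2, 0.3], [0, 0, 0, 0, 0, -2, 0.3]]}}

```text
clock: 7.45
position: [487.6, -37.1, 34.3]
ee_rot: [0.738, -0.674, 0.0, -0.001]
contact_force: [-0.4, 0.2, -0.2]
gripper_width: 55.9
grasp_force: 0.0
```

Emit:
{"op": "carry_out", "data": {"motion": [[0, 0, 0, 0, 0, -30, 0.3], [0, 0, 0, 0, 0, -60, 0.3], [0, 0, 0, 0, 0, -110, 0.6], [0, 0, 0, 0, 0, -130, 0.6], [0, 0, 0, 0, 0, -130, 0.6]]}}

```text
clock: 8.07
position: [488.3, -37.0, 166.1]
ee_rot: [0.738, -0.674, 0.002, -0.003]
contact_force: [-0.1, 0.4, -0.5]
gripper_width: 68.4
grasp_force: 0.0
```

```bash
python3 -c "
from h import *
go(501.5,-192.5,140,5.3)"
```

```text
clock 8.075 pos [488.3 -37.  166.1] ty -174.8 F [-0.1  0.4 -0.5] w 68.4 gf 0.0
turn [-0.006  0.001 -0.002] shift [156.1   1.1  25.9] j6 -0.17 da 0.1
```

Emit:
{"op": "carry_out", "data": {"motion": [[0, 0, 0, 60, 0, 10, 1], [0, 0, 0, 120, 1, 20, 1], [0, 0, 0, 156, 1, 26, 1], [0, 0, 0, 156, 1, 26, 1], [0, 0, 0, 156, 1, 26, 1]]}}

```text
clock: 8.7
position: [499.8, -192.3, 137.3]
ee_rot: [0.738, -0.675, -0.0, -0.0]
contact_force: [0.5, -0.2, 0.3]
gripper_width: 85.4
grasp_force: 0.0
```

```bash
python3 -c "
from h import *
go(501.5,-192.5,60,5.3)
d=get_image('side');s=d['color'][130:280,230:410];t=get_image('top')['color'][200:290,300:480]
cv2.imwrite('pics/s4.png',np.hstack([cv2.resize(s,(400,333)),cv2.copyMakeBorder(cv2.resize(t,(400,200)),0,133,0,0,0)]))"
```

```text
clock 8.7 pos [ 499.8 -192.3  137.3] ty -174.8 F [ 0.5 -0.2  0.3] w 85.4 gf 0.0
turn [ 0.     0.001 -0.002] shift [ 0.4 -1.7 77.3] j6 0.16 da 0.1
```

View pics/s4.png

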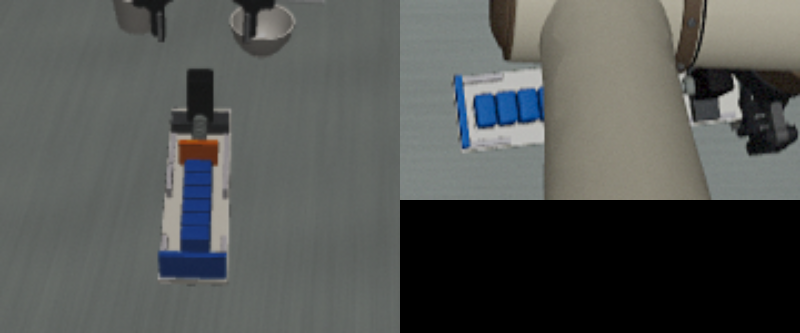

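The strip lies flat between the stop (193,265) and the follower (198,152). The fingers straddle the handle at (200,92) from above. I'll grip the handle.

Emit:
{"op": "carry_out", "data": {"motion": [[0, 0, 0, 0, -1.5, 40, 1], [0, 0, 0, 0, -1.5, 70, 1], [0, 0, 0, 0, -1.5, 77, 1], [0, 0, 0, 0, -1.5, 77, 1], [0, 0, 0, 0, -1.5, 77, -1]]}}

```text
clock: 9.43
position: [503.3, -192.3, 62.9]
ee_rot: [0.739, -0.674, 0.002, -0.002]
contact_force: [1.0, -0.8, -0.2]
gripper_width: 70.0
grasp_force: 0.0
```

Emit:
{"op": "carry_out", "data": {"motion": [[0, 0, 0, 0, 0, 0, -1], [0, 0, 0, 0, 0, 0, -1], [0, 0, 0, 0, 0, 0, -1], [0, 0, 0, 0, 0, 0, -1], [0, 0, 0, 0, 0, 0, -1]]}}

```text
clock: 10.05
position: [504.4, -192.5, 62.6]
ee_rot: [0.739, -0.674, 0.002, -0.002]
contact_force: [4.7, 1.2, 4.4]
gripper_width: 29.4
grasp_force: 60.5
```

Emit:
{"op": "carry_out", "data": {"motion": [[0, 0, 0, -10, 0, 0, -1], [0, 0, 0, -20, 0, 0, -1], [0, 0, 0, -30, 0, 0, -1], [0, 0, 0, -40, 0, 0, -1], [0, 0, 0, -48, 0, 0, -1]]}}

```text
clock: 10.68
position: [500.0, -145.7, 62.6]
ee_rot: [0.739, -0.674, 0.003, -0.001]
contact_force: [5.2, -7.5, 2.0]
gripper_width: 29.1
grasp_force: 60.4
```

Emit:
{"op": "carry_out", "data": {"motion": [[0, 0, 0, -3, 0, 0, -1], [0, 0, 0, -6, 0, 0, -1], [0, 0, 0, -8, 0, 0, -1], [0, 0, 0, -8, 0, 0, -1]]}}

```text
clock: 11.18
position: [499.3, -138.0, 62.6]
ee_rot: [0.739, -0.674, 0.003, -0.001]
contact_force: [5.4, -5.5, 2.8]
gripper_width: 29.1
grasp_force: 60.4
```

Emit:
{"op": "carry_out", "data": {"motion": [[0, 0, 0, -2, 0, 0, -1], [0, 0, 0, -4, 0, 0, -1], [0, 0, 0, -6, 0, 0, -1], [0, 0, 0, -6, 0, 0, -1]]}}

```text
clock: 11.68
position: [498.7, -132.2, 62.6]
ee_rot: [0.739, -0.674, 0.003, -0.001]
contact_force: [5.5, -7.2, 2.6]
gripper_width: 29.5
grasp_force: 60.3
```

Emit:
{"op": "carry_out", "data": {"motion": [[0, 0, 0, -2, 0, 0, -1], [0, 0, 0, -4, 0, 0, -1], [0, 0, 0, -4, 0, 0, -1]]}}

```text
clock: 12.05
position: [498.3, -128.2, 62.6]
ee_rot: [0.739, -0.674, 0.003, -0.001]
contact_force: [6.1, -7.1, 3.3]
gripper_width: 29.5
grasp_force: 60.4
```

Emit:
{"op": "carry_out", "data": {"motion": [[0, 0, 0, -2, 0, 0, -1], [0, 0, 0, -4, 0, 0, -1], [0, 0, 0, -4, 0, 0, -1]]}}

```text
clock: 12.42
position: [498.2, -126.3, 62.6]
ee_rot: [0.739, -0.674, 0.004, -0.001]
contact_force: [7.6, -18.3, -0.1]
gripper_width: 29.6
grasp_force: 60.0
```

Emit:
{"op": "carry_out", "data": {"motion": [[0, 0, 0, -2, 0, 0, -1], [0, 0, 0, -3, 0, 0, -1], [0, 0, 0, -3, 0, 0, -1]]}}

```text
clock: 12.8
position: [498.2, -126.0, 62.6]
ee_rot: [0.739, -0.674, 0.005, 0.0]
contact_force: [9.4, -34.8, -4.5]
gripper_width: 29.2
grasp_force: 59.7
```

Hard stop reached after 66.5 mm, force rising to 35 N. Release and lift.

Emit:
{"op": "carry_out", "data": {"motion": [[0, 0, 0, 2, 0, 0, -1], [0, 0, 0, 2, 0, 0, 0.6], [0, 0, 0, 2, 0, 0, 0.6], [0, 0, 0, 2, 0, 0, 0.6], [0, 0, 0, 2, 0, 0, 0.6]]}}

```text
clock: 13.42
position: [495.6, -121.3, 61.4]
ee_rot: [0.739, -0.674, 0.0, -0.001]
contact_force: [-0.5, -0.2, -0.3]
gripper_width: 68.4
grasp_force: 0.0
```

Emit:
{"op": "carry_out", "data": {"motion": [[0, 0, 0, 2, 0, -40, 0.6], [0, 0, 0, 2, 0, -90, 0.6], [0, 0, 0, 60, 0, -130, 0.6], [0, 0, 0, 120, 0, -130, 0.6], [0, 0, 0, 180, 0, -130, 0.6]]}}

```text
clock: 14.05
position: [512.3, -300.5, 192.8]
ee_rot: [0.739, -0.674, 0.002, -0.001]
contact_force: [1.8, 0.2, -0.2]
gripper_width: 68.0
grasp_force: 0.0
```

Emit:
{"op": "carry_out", "data": {"motion": [[0, 0, 0, 60, 0, 0, 0.6], [0, 0, 0, 120, 0, 0, 0.6], [0, 0, 0, 120, 0, 0, 0.6]]}}

```text
clock: 14.42
position: [521.9, -422.2, 189.7]
ee_rot: [0.737, -0.676, -0.0, -0.0]
contact_force: [-0.9, 0.8, -1.1]
gripper_width: 68.3
grasp_force: 0.0
```

```bash
python3 -c "
from h import *
d=get_image('side');s=d['color'][150:270,260:380];t=get_image('top')['color'][205:285,310:470]
cv2.imwrite('pics/s5.png',np.vstack([cv2.resize(t,(640,320),interpolation=2),cv2.copyMakeBorder(cv2.resize(s,(280,280),interpolation=2),0,0,0,360,0)]))"
```

```text
(no output)
```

View pics/s5.png

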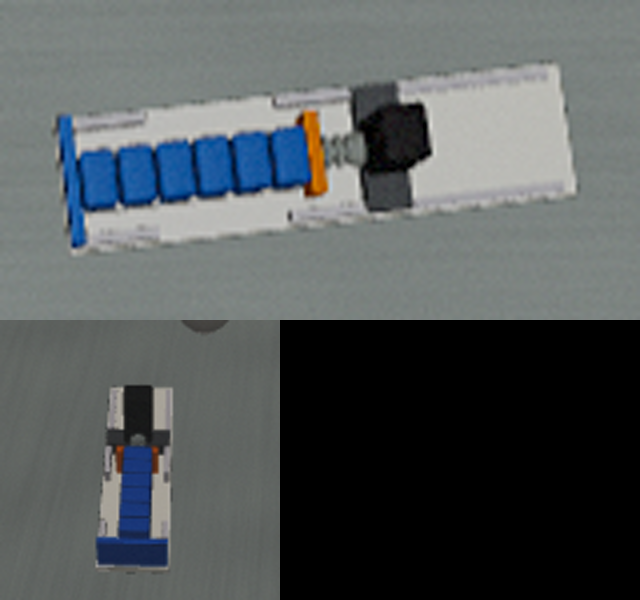

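The top crop shows the strip spanning x 80–308. It is held between the stop (72,180) and the follower (314,153), and the crossbar at 350 meets the wall ends. Handing in.

```bash
python3 -c "
from bench import *
print(job_done())"
```

```text
the job is handed in; nothing more can be done
None
```

I laid the middle-sized blue strip flat in the channel, released it, and pushed the rail home until it hit a hard stop. The last image shows the follower holding the strip against the blue stop. I handed the job in at about 14.5 s with the robot clear of everything; no verdict came back.

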